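Index the bicycle-key jig on to its next hole

ROBOT

A 6-joint arm with a two-finger parallel gripper is mounted at the origin on the work surface. World frame = base frame: x ahead of the robot, y to its left, z up, the work surface at z = 0. Lengths are in m, angles in rad, forces in N, time in s.
With the tool pointing down it reaches from about 0.375 to 0.975 m from the base axis. Payload 3.8 kg.
Tool frame: the origin (TCP) lies midway between the tips of the shut fingers; the grasp point (between the pads) lies 19 mm behind it (bot.grip_point_offset is the z of the grasp point in the tool frame, in m); z points along the fingers, y is the line along which they close (so a half turn about z gives the same grasp; the last joint's range is limited). The gripper opens to 85 mm and grips with 20 to 120 N. Pads are 22 mm wide; open, the fingers measure 114 mm over their backs; the gripper's body (76 mm by 85 mm) begins 54 mm behind the grasp point. The pads swing forward as they close: fully open they stand 13 mm farther back than shut.
Start: joints at [-1.204, 0.264, 1.604, -0, 1.274, -0.037], TCP at [0.265, -0.621, 0.231] pointing down, gripper open.
Joint ranges: [-2.63, 2.63], [-0.94, 2.18], [0.31, 2.57], [-1.31, 4.45], [0, 2.66], [-2.55, 2.55]. Speed limits (rad/s): [2.57, 2.57, 3.14, 3.14, 3.14, 3.14].

INTERFACE

Orientations are given as a rotation vector (axis times angle).
In Python, from workcell import sensors, optics, order, bot gives the robot as it stands.
- The arm moves only by the tool play_rows, never from a script. Its argument "commands" is a list of rows, each a list of 6 numbers: the shift along the tool's x, y, z in cm, then the turn, a rotation vector about the tool's x, y, z in rad. In form: [[dx, dy, dz, wx, wy, wz], ...]. A call has 1 to 5 rows; each row shifts and turns the commanded pose from where the row before left it, along the tool's axes as they then stand; what a row does not reach is not made up. A row lasts 1/12 s, in which the tool goes at most 41.7 mm and 7.16 degrees, less where a joint would pass 70% of its speed; a pose out of reach is approached as far as the arm can. A call with a gripper value outside its range is refused whole. "grip" is the closure, from 0 (fully open) to 1 (shut), set as the call begins (left out, the last holds). The fingers move at their own pace and stop on an object; "force" is the grip in N (left out, the last holds). Time passes only in rows, so rows that do not move let the fingers close. It gives the time, the measured TCP pose, the force, the opening and the grip force at its end, in the units of the state.
- sensors.read_state(): the state, without advancing time (a new reading comes with each control period).
- optics.read_camera(name): name is "scene" or "top" or "wrist"; returns the picture (420x560x3 uint8, red, green, blue); there is no depth.
- optics.camera_info(name): a dict with "mtx" (3x3 intrinsics, pixels), "R" (3x3) and "t" (3): a world point X has camera coordinates R X + t. Camera axes: x right, y down, z forward; pixel columns grow to the right and rows downward; lengths in m; the calibration is good to about 2 mm. A picture is of the moment at which its call begins: read the wrist's pose just before it. camera_info takes no time and is no camera call; for the wrist camera it gives the pose at the moment of the call.
- order.finish_job(): hands the job in; it is judged then, once.
The state is a dict: "time": time; "q": joint angles; "joint_vel": joint speeds; "joint_torque": joint torques, N m; "tool_pos": TCP position; "tcp_rot": TCP orientation; "wrist_force": force on the tool from outside, world axes, zero at the start; "torque": the same for the moment, N m; "width": opening from 0.0 (shut) to 1.0 (fully open); "grip_force": force on a finger pad.
Only numpy, scipy, OpenCV 4.12 (cv2) and the standard library are available. Lean on these libraries where they do the work, as an engineer would, in place of code of your own. Each camera call takes 0.05 s, during which the arm holds its last target. There are 200 camera calls.

TASK

The jig for round bicycle-lock keys has to go on to its next cut. Draw the spring index pin by its knob, swing the index arm anticlockwise (as seen looking onto the tilted plate) to the very next hole, the one in the clamped brass shoe, and let the pin snap fully home there without ever swinging past that hole or back the other way. Then let go, and leave the other things on the shelf where they are.

Things in the scene. Friction and masses are not known exactly. Their poses are not given: they have to be found in the camera images.
- jig: Jig for round keys: a grey steel stand fixed to the shelf, 210 x 200 on the shelf, carrying a round steel index plate (diameter 184) tilted 35 degrees so that it faces the jig's front, the robot's side, and upward. Origin under the stand, straight below the plate's centre; x points to its back, z up.
- hub (a point): Plate centre, on the arm's turning axis, level with the plate's steel working face, 105 above the shelf. Its z axis is the plate's normal = turning axis, up and out of the plate; x runs up the slope, y level across. The arm's hub rises 60 above this point, within 17 of the axis. The plate does not turn.
- guard_bar (a point): Middle of the guard's crossbar: a round 8 mm steel bar bridging the plate, 160 above its face (hub frame x 20, z 160), on uprights at y = +104 and -104. It stands over the knob, so a gripper coming straight down hits it; one lined up with the plate's normal passes in front of it.
- knob_top (a point): Centre of the top of the index pin's knob: knurled steel cylinder along the plate's normal, diameter 22, length 36, on the arm's end, 70 from the turning axis. z is the pin's axis, out of the plate; x points radially away from the hub. With the pin home the top is 62 and the knob's lower end 26 above the plate's face. The knob does not spin on the arm.
- boss (a point): Top centre of the arm's end boss, diameter 23, right under the knob, 22 above the plate's face; the pin (diameter 8, round tip) slides in it. The flat arm from hub to boss is 18 wide, its top 16 above the face. At the start this lies at the near left of the plate, 24 to 46 degrees left of straight down-slope as seen from the robot.
- index_arm (a joint): Arm angle, rad; 0 in its starting hole, grows anticlockwise looking onto the plate (positive about hub z; knob goes left to right at the near side). 2 to 4 N at the knob turns it; it stays where left. The next hole, in a curved brass shoe 0.6 proud of the steel, lies at 0.70 to 0.98, not reported: find it by eye or touch. Wrong holes: at -0.79 and +1.61. A seated pin has 1.5 mm play.
- index_pin (a joint): Draw of the pin along its axis, m: 0 home, 0.014 fully drawn; 8 mm deep in a hole when home, clear of the face from 0.009. Spring: 5 N at 0, 8 N at 0.009, 10 N at 0.014, towards home. Let go between holes it rests on the face (about 0.008) and drags with 2 N more; pushed slowly over a hole (11 mm wide) it snaps in and stops the arm dead.
- padlock: Bystander: small red steel padlock lying on the shelf, 38 x 34 x 15 body, origin under the body.
- brush: Bystander: small bench brush, about 150 long, lying flat.
- bike_lock: Bystander: chrome U-shaped bicycle lock, lying flat, about 210 x 150 x 30, origin under its crossbar.
- coin_tray: Bystander: copper coin tray 130 x 170 x 22.
- blanks_jar: Bystander: jar, diameter 64, 85 high.
- screwdriver: Bystander: screwdriver, 190 long, lying flat.
- mug: Bystander: white mug, diameter 76, 90 high.

How it is judged:
On the way, in this order (a step that is already met when the one before it is completed fails the run):
1. the pin is drawn clear of its hole while the arm is still there (value of joint index_pin above 0.009 m and value of joint index_arm below 0.15 rad), for 0.05 s.
2. the arm has been swung away from the old hole with the pin out (value of joint index_pin above 0.006 m and value of joint index_arm above 0.25 rad), for 0.1 s.
At the end, for the whole second after the job is handed in: The index pin is fully home (drawn less than 1.5 mm) in the next hole, the one in the brass shoe (arm between 0.62 and 1.05 rad; no other hole lies there), and the arm is at rest (value of joint index_pin below 0.0015 m and value of joint index_arm between 0.62 and 1.05 rad and velocity of joint index_arm between -0.05 and 0.05 rad/s); the robot touches nothing.
It fails at once if the arm is swung past the next hole (beyond 1.15 rad) (value of joint index_arm above 1.15 rad).
It fails at once if the arm is swung back the wrong way (below -0.15 rad) (value of joint index_arm below -0.15 rad).
It fails at once if another thing on the shelf is moved more than 30 mm (distance of any of padlock, brush, bike_lock, coin_tray, blanks_jar, screwdriver, mug from where it was at the start of the episode above 0.03 m).
It also fails if it takes over 45 s, if anything falls off the work surface, if the arm or the gripper's body presses on something with over 40 N, if the wrist force passes 120 N, or if a joint passes its speed limit or range.

## Working session

There is one attempt and no reset: what is moved stays moved. The work goes in short steps, Python scripts to look and compute and a tool call to move; the robot and the scene stay as the last step left them, time stands still between calls to the robot, and variables do not carry over. Pictures are saved under pics/ and viewed, at most 10 in all, crops included, and the job is handed in when it is done.

Besides the shell and the picture viewer there is one more tool, called after ">>>" in YAML: its name, and indented under it one key for each argument. play_rows: Moves the arm, as the interface text tells. Its arguments: {"type":"object","properties":{"commands":{"type":"array","items":{"type":"array","items":{"type":"number"}}},"grip":{"type":"number"},"force":{"type":"number"}},"required":["commands"]}

```bash
mkdir -p pics; ls; python3 - <<'E'
from workcell import sensors, optics, bot
import cv2
for n in("scene","top"):
    cv2.imwrite(f"pics/{n}0.png",optics.read_camera(n)[:,:,::-1])
    i=optics.camera_info(n);print(n,i)
s=sensors.read_state();print(s);print(bot.grip_point_offset)
E
```

```text
pics
scene {'mtx': array([[440.27281377,   0.        , 288.36152265],
       [  0.        , 440.27281377, 203.7330295 ],
       [  0.        ,   0.        ,   1.        ]]), 'R': array([[-0.8086405 ,  0.58808856,  0.01588654],
       [ 0.4704917 ,  0.66268094, -0.58265902],
       [-0.35318281, -0.4636872 , -0.81256143]]), 't': array([ 0.3736093 , -0.13439369,  1.53258493])}
top {'mtx': array([[460.76426443,   0.        , 273.46844098],
       [  0.        , 460.76426443, 203.85769939],
       [  0.        ,   0.        ,   1.        ]]), 'R': array([[ 0.00602306, -0.99995432, -0.00742157],
       [-0.97996936, -0.00442499, -0.19909917],
       [ 0.19905723,  0.0084721 , -0.97995124]]), 't': array([0.00591215, 0.49256581, 1.66849632])}
{'time': 0.1, 'q': array([-1.20391079e+00,  2.64693181e-01,  1.60527168e+00,  1.68590169e-05,
        1.27371218e+00, -3.69118358e-02]), 'joint_vel': array([-0.00062843, -0.00080638, -0.00104507, -0.0002572 ,  0.00046148,
       -0.00087963]), 'joint_torque': array([ 5.81498680e-04, -5.16708112e+01, -3.68589091e+01, -5.48572507e-05,
        6.23200220e-03,  1.59818185e-06]), 'tool_pos': array([ 0.26496807, -0.62007919,  0.23005769]), 'tcp_rot': array([-3.07576398e+00, -6.29562515e-01,  5.12437436e-04]), 'wrist_force': array([-0.1618309 ,  0.66797767,  0.51318465]), 'torque': array([-0.00885356,  0.0080047 , -0.00585366]), 'grip_force': 0.0, 'width': 1.0040494481704638}
-0.0187
```

View pics/scene0.png

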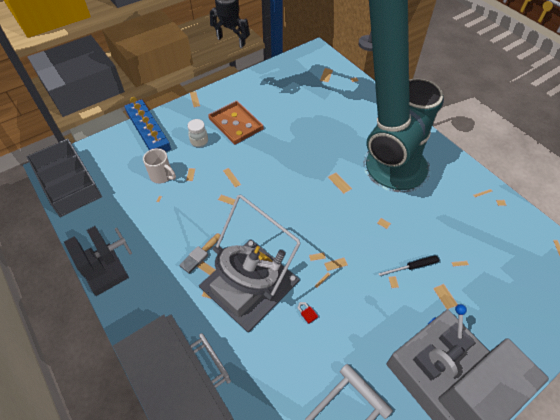

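View pics/top0.png

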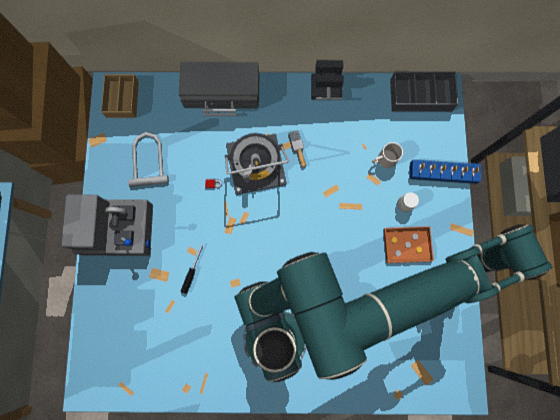

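The top view shows the jig at about (255,163), with the padlock at (212,184), the brush at (297,148) and the U-lock at (149,160). The scene view shows the jig at about (250,270). I'll enlarge both.

```bash
python3 - <<'E'
import cv2,numpy as np
a=cv2.imread("pics/top0.png")[120:200,215:299]; b=cv2.imread("pics/scene0.png")[230:310,195:305]
a=cv2.resize(a,None,fx=7,fy=7,interpolation=cv2.INTER_CUBIC);b=cv2.resize(b,None,fx=7,fy=7,interpolation=cv2.INTER_CUBIC)
cv2.imwrite("pics/a.png",a);cv2.imwrite("pics/b.png",b)
E
```

```text
(no output)
```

View pics/a.png

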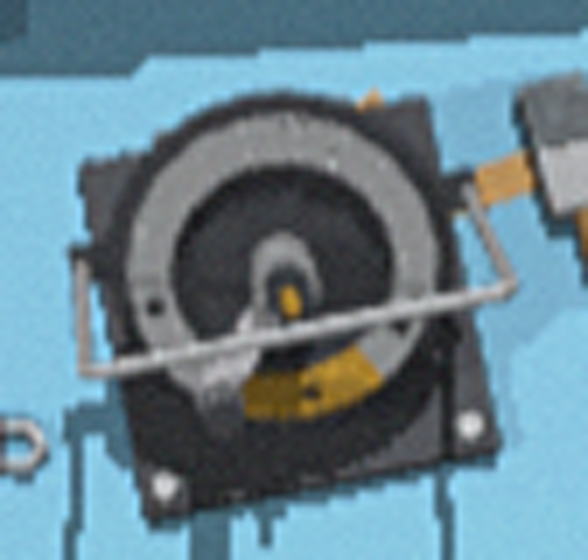

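View pics/b.png

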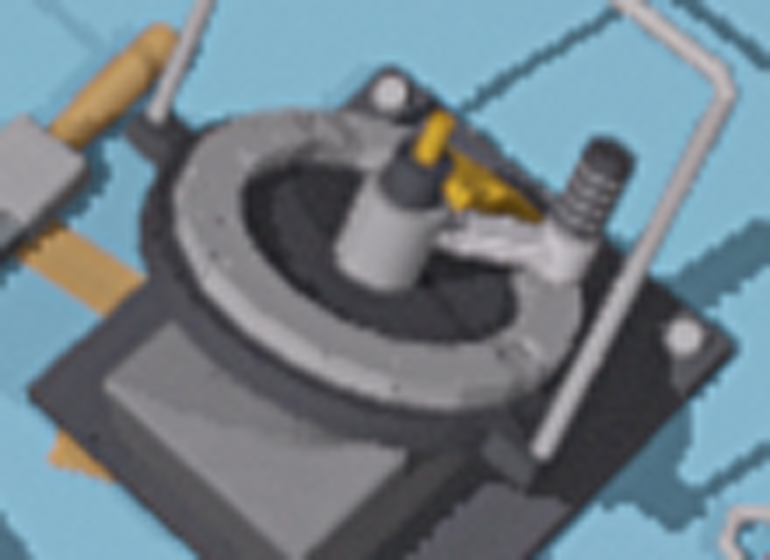

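Crop a shows guard corners at (88,373) and (510,288), the brass-shoe hole at (312,390), other holes at (155,305) and (400,325), and the knob top near (222,403). Crop b shows the knob top at (610,152) and a guard corner at (730,85). I'll fit the jig pose from these.

```bash
cat > h.py <<'E'
import numpy as np
from scipy.spatial.transform import Rotation as Ro
from workcell import sensors, optics
s35,c35=np.sin(np.radians(35)),np.cos(np.radians(35))
Rh=np.array([[c35,0,-s35],[0,1,0],[s35,0,c35]])
def hubT(p): # jig x,y,yaw -> hub R,t
    Rz=Ro.from_euler('z',p[2]).as_matrix(); return Rz@Rh, np.array([p[0],p[1],.105])
def proj(i,X):
    c=i["R"]@X+i["t"]; u=i["mtx"]@c; return u[:2]/u[2]
def pol(r,phi,z): return np.array([r*np.cos(phi),r*np.sin(phi),z])
E
cat > fit.py <<'E'
from h import *
from scipy.optimize import least_squares
I={n:optics.camera_info(n) for n in("scene","top")}
def obs(p):
    R,t=hubT(p); f=np.pi-p[3]; w=lambda v:R@v+t
    A=lambda u,v:(215+u/7-.43,120+v/7-.43); B=lambda u,v:(195+u/7-.43,230+v/7-.43)
    g=lambda s:np.array([.02,s*.104,.16])
    return [("top",w(g(1)),A(88,373)),("top",w(g(-1)),A(510,288)),
     ("scene",w(g(1)),B(730,85)),("scene",w(g(-1)),(240,197)),
     ("scene",w(pol(.07,f,.062)),B(610,152)),("top",w(pol(.07,f,.062)),A(222,403)),
     ("top",w(pol(.07,f+p[4],.0006)),A(312,390)),("top",w(pol(.07,f-.79,0)),A(155,305)),("top",w(pol(.07,f+1.61,0)),A(400,325))]
def res(p): return np.concatenate([proj(I[n],X)-np.array(u) for n,X,u in obs(p)])
r=least_squares(res,[.7,.05,.1,.6,.84],loss="soft_l1")
print(r.x.round(4),np.degrees(r.x[2:]).round(1)); print(res(r.x).reshape(-1,2).round(1))
np.save("p.npy",r.x)
R,t=hubT(r.x);f=np.pi-r.x[3];print("knob top",R@pol(.07,f,.062)+t,"zaxis",R[:,2])
E
python3 fit.py
```

```text
[0.6521 0.0785 0.2098 0.7009 0.7633] [12.  40.2 43.7]
[[-0.7  0.2]
 [-0.1  0. ]
 [-0.4  0.4]
 [-2.2 -1.8]
 [-0.4  0.5]
 [ 0.   2.7]
 [ 0.1  0.4]
 [-0.4  0.3]
 [-0.4  0.2]]
knob top [0.56503368 0.10614446 0.12510309] zaxis [-0.56099895 -0.11945757  0.81915204]
```

```bash
cat >> h.py <<'E'
P=np.load("p.npy") if __import__("os").path.exists("p.npy") else None
def goal(zh,th=0.,r=.07,p=None): # tool pose: TCP at height zh over face, arm angle th
    p=P if p is None else p
    R,t=hubT(p); f=np.pi-p[3]+th
    xt=R@pol(1,f,0); zt=-R[:,2]; yt=np.cross(zt,xt)
    return R@pol(r,f,zh)+t, np.column_stack([xt,yt,zt])
def cur():
    s=sensors.read_state(); return s, s["tool_pos"], Ro.from_rotvec(s["tcp_rot"]).as_matrix()
def plan(g,n):
    s,p0,R0=cur(); w=Ro.from_matrix(R0.T@g[1]).as_rotvec(); d=(g[0]-p0)/n
    print("t",s["time"],"dist mm",1e3*np.linalg.norm(g[0]-p0),"deg",np.degrees(np.linalg.norm(w)))
    for k in range(n):
        Rk=R0@Ro.from_rotvec(w*k/n).as_matrix()
        print((np.r_[Rk.T@d*100,w/n].round(3)+0).tolist(),end=",\n" if k%5==4 else ",")
E
python3 - <<'E'
from h import *
g=goal(.17); print(g); plan(g,25)
E
```

```text
(array([0.50444579, 0.09324304, 0.21357151]), array([[-0.74661735,  0.35755099,  0.56099895],
       [ 0.50041373,  0.85750568,  0.11945757],
       [-0.43834761,  0.36992067, -0.81915204]]))
t 0.1 dist mm 752.6287132822954 deg 131.29419588797396
[2.002, -2.247, 0.071, -0.029, 0.007, -0.087],[2.188, -2.067, 0.023, -0.029, 0.007, -0.087],[2.359, -1.871, -0.018, -0.029, 0.007, -0.087],[2.512, -1.659, -0.051, -0.029, 0.007, -0.087],[2.646, -1.434, -0.077, -0.029, 0.007, -0.087],
[2.761, -1.197, -0.095, -0.029, 0.007, -0.087],[2.854, -0.951, -0.106, -0.029, 0.007, -0.087],[2.927, -0.697, -0.108, -0.029, 0.007, -0.087],[2.977, -0.439, -0.103, -0.029, 0.007, -0.087],[3.004, -0.177, -0.09, -0.029, 0.007, -0.087],
[3.009, 0.085, -0.068, -0.029, 0.007, -0.087],[2.99, 0.347, -0.039, -0.029, 0.007, -0.087],[2.949, 0.604, -0.003, -0.029, 0.007, -0.087],[2.886, 0.857, 0.04, -0.029, 0.007, -0.087],[2.801, 1.101, 0.09, -0.029, 0.007, -0.087],
[2.694, 1.335, 0.146, -0.029, 0.007, -0.087],[2.568, 1.558, 0.209, -0.029, 0.007, -0.087],[2.422, 1.767, 0.276, -0.029, 0.007, -0.087],[2.258, 1.96, 0.348, -0.029, 0.007, -0.087],[2.078, 2.136, 0.425, -0.029, 0.007, -0.087],
[1.883, 2.294, 0.505, -0.029, 0.007, -0.087],[1.674, 2.432, 0.587, -0.029, 0.007, -0.087],[1.454, 2.549, 0.672, -0.029, 0.007, -0.087],[1.224, 2.644, 0.758, -0.029, 0.007, -0.087],[0.985, 2.716, 0.845, -0.029, 0.007, -0.087],
```

>>> play_rows:
  commands:
    - [2.0, -2.25, 0.07, -0.029, 0.007, -0.087]
    - [2.19, -2.07, 0.02, -0.029, 0.007, -0.087]
    - [2.36, -1.87, -0.02, -0.029, 0.007, -0.087]
    - [2.51, -1.66, -0.05, -0.029, 0.007, -0.087]
    - [2.65, -1.43, -0.08, -0.029, 0.007, -0.087]
  grip: 0.4

```text
time: 0.52
tool_pos: [0.313, -0.4762, 0.2269]
tcp_rot: [2.743, 1.231, 0.095]
wrist_force: [-0.7, -0.4, -0.1]
width: 0.599
grip_force: 0.0
```

>>> play_rows:
  commands:
    - [2.76, -1.2, -0.1, -0.029, 0.007, -0.087]
    - [2.85, -0.95, -0.11, -0.029, 0.007, -0.087]
    - [2.93, -0.7, -0.11, -0.029, 0.007, -0.087]
    - [2.98, -0.44, -0.1, -0.029, 0.007, -0.087]
    - [3.0, -0.18, -0.09, -0.029, 0.007, -0.087]

```text
time: 0.93
tool_pos: [0.3602, -0.3333, 0.2233]
tcp_rot: [2.302, 1.721, 0.178]
wrist_force: [0.4, 0.4, 0.3]
width: 0.598
grip_force: 0.0
```

>>> play_rows:
  commands:
    - [3.01, 0.08, -0.07, -0.029, 0.007, -0.087]
    - [2.99, 0.35, -0.04, -0.029, 0.007, -0.087]
    - [2.95, 0.6, 0, -0.029, 0.007, -0.087]
    - [2.89, 0.86, 0.04, -0.029, 0.007, -0.087]
    - [2.8, 1.1, 0.09, -0.029, 0.007, -0.087]

```text
time: 1.35
tool_pos: [0.4073, -0.1906, 0.2191]
tcp_rot: [1.783, 2.099, 0.247]
wrist_force: [0.5, -0.1, 0.1]
width: 0.597
grip_force: 0.0
```

```bash
python3 - <<'E'
from h import *
print(sensors.read_state()["q"].round(2)); plan(goal(.17),10)
E
```

```text
[-0.6  -0.46  2.34  0.17  0.87 -0.84]
t 1.35 dist mm 300.040806265651 deg 51.98759464596906
[2.66, 1.382, 0.13, -0.03, 0.007, -0.085],[2.532, 1.599, 0.193, -0.03, 0.007, -0.085],[2.385, 1.802, 0.262, -0.03, 0.007, -0.085],[2.221, 1.989, 0.336, -0.03, 0.007, -0.085],[2.041, 2.16, 0.414, -0.03, 0.007, -0.085],
[1.847, 2.312, 0.495, -0.03, 0.007, -0.085],[1.64, 2.445, 0.579, -0.03, 0.007, -0.085],[1.422, 2.557, 0.665, -0.03, 0.007, -0.085],[1.194, 2.647, 0.753, -0.03, 0.007, -0.085],[0.959, 2.715, 0.841, -0.03, 0.007, -0.085],
```

>>> play_rows:
  commands:
    - [2.66, 1.38, 0.13, -0.03, 0.007, -0.085]
    - [2.53, 1.6, 0.19, -0.03, 0.007, -0.085]
    - [2.39, 1.8, 0.26, -0.03, 0.007, -0.085]
    - [2.22, 1.99, 0.34, -0.03, 0.007, -0.085]
    - [2.04, 2.16, 0.41, -0.03, 0.007, -0.085]

```text
time: 1.77
tool_pos: [0.4564, -0.0489, 0.2165]
tcp_rot: [1.22, 2.351, 0.309]
wrist_force: [0.3, -0.8, -0.4]
width: 0.602
grip_force: 0.0
```

>>> play_rows:
  commands:
    - [1.85, 2.31, 0.5, -0.03, 0.007, -0.085]
    - [1.64, 2.45, 0.58, -0.03, 0.007, -0.085]
    - [1.42, 2.56, 0.67, -0.03, 0.007, -0.085]
    - [1.19, 2.65, 0.75, -0.03, 0.007, -0.085]
    - [0.96, 2.72, 0.84, -0.03, 0.007, -0.085]

```text
time: 2.18
tool_pos: [0.506, 0.0929, 0.2137]
tcp_rot: [0.628, 2.49, 0.355]
wrist_force: [0.4, -0.7, 0.7]
width: 0.595
grip_force: 0.0
```

```bash
python3 - <<'E'
from h import *
import cv2
print(sensors.read_state()["q"].round(2)); plan(goal(.17),1)
i=optics.camera_info("wrist"); im=optics.read_camera("wrist")[:,:,::-1]
np.savez("w1.npz",**i); cv2.imwrite("pics/w1.png",im)
R,t=hubT(P);f=np.pi-P[3]
print("knob top",proj(i,R@pol(.07,f,.062)+t),"boss",proj(i,R@pol(.07,f,.022)+t),"hole",proj(i,R@pol(.07,f+P[4],0)+t),"hubtop",proj(i,R@pol(0,f,.06)+t))
E
```

```text
[ 0.09 -0.42  2.39  0.13  0.57 -1.08]
t 2.1833 dist mm 1.589441876156415 deg 0.19471333928796256
[0.141, -0.028, -0.068, -0.001, 0.003, -0.002],knob top [276.09513769 208.26861723] boss [276.37501219 197.05868481] hole [227.17882919 211.59926218] hubtop [276.43454629 287.90279203]
```

View pics/w1.png

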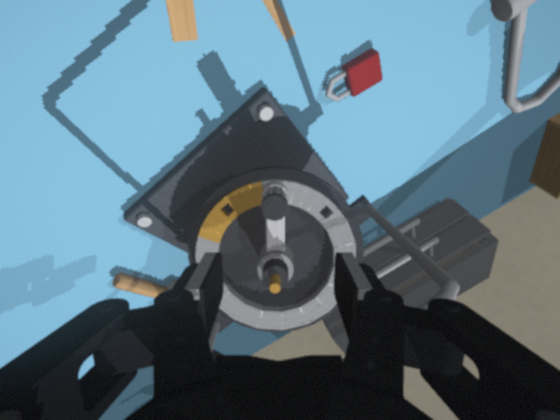

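The knob top is at about (274,206) against a prediction of (276,208). The brass hole is at (227,210) against (227,212). The model is good to about 1 mm, so I'll descend along the normal.

>>> play_rows:
  commands:
    - [0.14, 0, 2.4, 0, 0, 0]
    - [0, 0, 2.5, 0, 0, 0]
    - [0, 0, 2.5, 0, 0, 0]
    - [0, 0, 2.0, 0, 0, 0]
    - [0, 0, 1.5, 0, 0, 0]

```text
time: 2.65
tool_pos: [0.566, 0.1046, 0.1219]
tcp_rot: [0.635, 2.492, 0.353]
wrist_force: [-0.7, -0.0, 0.7]
width: 0.601
grip_force: 0.0
```

>>> play_rows:
  commands:
    - [0, 0, 1.2, 0, 0, 0]
    - [0, 0, 1.0, 0, 0, 0]
    - [0, 0, 0.5, 0, 0, 0]
    - [0, 0, 0, 0, 0, 0]

```text
time: 2.98
tool_pos: [0.5811, 0.1075, 0.1005]
tcp_rot: [0.635, 2.492, 0.353]
wrist_force: [-0.0, -0.5, 0.4]
width: 0.6
grip_force: 0.0
```

```bash
python3 - <<'E'
from h import *
import cv2
print(sensors.read_state()["q"].round(2)); plan(goal(.033),1)
cv2.imwrite("pics/w2.png",optics.read_camera("wrist")[:,:,::-1])
E
```

```text
[ 0.11 -0.06  2.36  0.22  0.24 -1.16]
t 2.9833 dist mm 2.243689841507144 deg 0.4622094193876755
[0.055, 0.215, -0.03, -0.004, 0.001, -0.007],
```

View pics/w2.png

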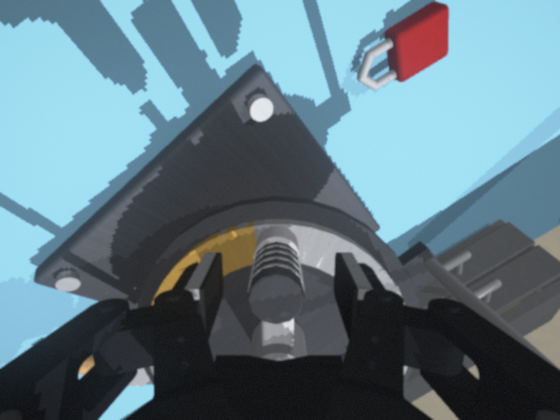

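The knob, around (276,285), is centred between the pads at columns 220 and 337. I'll close on it.

>>> play_rows:
  commands:
    - [0, 0, 0, 0, 0, 0]
    - [0, 0, 0, 0, 0, 0]
    - [0, 0, 0, 0, 0, 0]
    - [0, 0, 0, 0, 0, 0]
    - [0, 0, 0, 0, 0, 0]
  grip: 1
  force: 60

```text
time: 3.45
tool_pos: [0.5816, 0.1073, 0.1031]
tcp_rot: [0.634, 2.488, 0.354]
wrist_force: [-3.3, -2.5, 3.5]
width: 0.238
grip_force: 58.4
```

```bash
python3 - <<'E'
from h import *
s,p,R=cur(); print((R.T@s["wrist_force"]).round(1),s["width"]*85,s["grip_force"]); plan(goal(.033),1)
E
```

```text
[-0.3 -2.  -5. ] 20.253171697176043 58.366751074790955
t 3.45 dist mm 2.916460967615247 deg 0.4600063640944069
[0.217, 0.125, 0.15, -0.002, 0.004, -0.006],
```

>>> play_rows:
  commands:
    - [0, 0, -0.4, 0, 0, 0]
    - [0, 0, -0.4, 0, 0, 0]
    - [0, 0, -0.4, 0, 0, 0]
    - [0, 0, 0, 0, 0, 0]
    - [0, 0, 0, 0, 0, 0]

```text
time: 3.87
tool_pos: [0.5752, 0.1059, 0.1125]
tcp_rot: [0.634, 2.488, 0.354]
wrist_force: [6.5, -0.8, -7.5]
width: 0.239
grip_force: 59.0
```

```bash
python3 - <<'E'
from h import *
s,p,R=cur(); print((R.T@s["wrist_force"]).round(1),s["width"]*85,s["grip_force"]); plan(goal(.033),1)
E
```

```text
[-1.9 -1.1  9.7] 20.314430994187607 58.96978139877319
t 3.8667 dist mm 13.300552203683306 deg 0.48393522476812584
[0.226, 0.128, 1.304, -0.002, 0.005, -0.007],
```

The pin is drawn about 11.5 mm, with 9.7 N on the tool. Now I'll swing along the arc.

>>> play_rows:
  commands:
    - [-0.02, -0.56, 0, 0, 0, -0.08]
    - [-0.02, -0.56, 0, 0, 0, -0.08]
    - [-0.02, -0.56, 0, 0, 0, -0.08]
    - [-0.02, -0.56, 0, 0, 0, -0.08]
    - [-0.02, -0.56, 0, 0, 0, -0.08]

```text
time: 4.28
tool_pos: [0.5692, 0.0804, 0.1047]
tcp_rot: [0.12, 2.538, 0.199]
wrist_force: [6.8, 4.2, -7.0]
width: 0.235
grip_force: 58.9
```

```bash
cat > st.py <<'E'
from h import *
s,p,R=cur(); Rr,t=hubT(P); v=Rr.T@(p-t); print("t",s["time"],"F tool",(R.T@s["wrist_force"]).round(1),"w",s["width"]*85,s["grip_force"])
print("hub pos",(v*1e3).round(1),"r",np.hypot(v[0],v[1]),"theta",np.arctan2(v[1],v[0])%(2*np.pi)-(np.pi-P[3]))
x=Rr.T@R[:,0];print("tool theta",np.arctan2(x[1],x[0])%(2*np.pi)-(np.pi-P[3]))
E
python3 st.py
```

```text
t 4.2833 F tool [-1.2  3.2 10. ] w 19.982644616401352 58.92917275428772
hub pos [-66.3  19.   46. ] r 0.06894976970879416 theta 0.4210592637711743
tool theta 0.3975372778526065
```

>>> play_rows:
  commands:
    - [-0.02, -0.56, 0, 0, 0, -0.08]
    - [-0.02, -0.56, 0, 0, 0, -0.08]
    - [0, -0.28, 0, 0, 0, -0.04]
    - [0, 0, 0, 0, 0, 0]
    - [0, 0, 0, 0, 0, 0]

```text
time: 4.7
tool_pos: [0.5696, 0.0665, 0.103]
tcp_rot: [-0.129, 2.531, 0.121]
wrist_force: [5.6, 3.8, -7.0]
width: 0.236
grip_force: 59.1
```

```bash
python3 st.py
```

```text
t 4.7 F tool [-0.8  2.7  9.3] w 20.090783458308895 59.07656371593475
hub pos [-69.3   5.4  46. ] r 0.06948565332244823 theta 0.6229926055364294
tool theta 0.59441690471925
```

>>> play_rows:
  commands:
    - [0, 0, 0, 0, 0, 0]
    - [0, 0, 0, 0, 0, 0]
    - [0, 0, 0.3, 0, 0, 0]
    - [0, 0, 0.3, 0, 0, 0]
    - [0, 0, 0, 0, 0, 0]
  grip: 0.68

```text
time: 5.12
tool_pos: [0.573, 0.067, 0.0976]
tcp_rot: [-0.128, 2.531, 0.121]
wrist_force: [-0.3, 0.3, 0.4]
width: 0.324
grip_force: 0.0
```

```bash
python3 st.py
```

```text
t 5.1167 F tool [-0.   0.4 -0.5] w 27.533916637565035 0.0
hub pos [-69.6   5.2  39.6] r 0.06974843596915035 theta 0.6265188517741254
tool theta 0.5933712431727503
```

>>> play_rows:
  commands:
    - [0, -0.14, 0, 0, 0, -0.02]
    - [0, -0.14, 0, 0, 0, -0.02]
    - [0, -0.14, 0, 0, 0, -0.02]
    - [0, -0.07, 0, 0, 0, -0.01]
    - [0, -0.07, 0, 0, 0, -0.01]

```text
time: 5.53
tool_pos: [0.5736, 0.0623, 0.0975]
tcp_rot: [-0.23, 2.523, 0.091]
wrist_force: [0.4, 4.8, -0.3]
width: 0.323
grip_force: 2.4
```

>>> play_rows:
  commands:
    - [0, -0.07, 0, 0, 0, -0.01]
    - [0, -0.07, 0, 0, 0, -0.01]
    - [0, -0.07, 0, 0, 0, -0.01]
    - [0, -0.07, 0, 0, 0, -0.01]
    - [0, -0.07, 0, 0, 0, -0.01]

```text
time: 5.95
tool_pos: [0.5745, 0.0577, 0.0975]
tcp_rot: [-0.293, 2.514, 0.069]
wrist_force: [0.8, -0.2, 0.4]
width: 0.319
grip_force: 0.0
```

```bash
python3 st.py
```

```text
t 5.95 F tool [-0.8 -0.4  0. ] w 27.11198932844017 0.0
hub pos [-70.   -4.2  39.9] r 0.07008525205971602 theta 0.7614831511933011
tool theta 0.724380154811969
```

>>> play_rows:
  commands:
    - [0, -0.07, 0, 0, 0, -0.01]
    - [0, -0.07, 0, 0, 0, -0.01]
    - [0, -0.07, 0, 0, 0, -0.01]
    - [0, 0, 0, 0, 0, 0]

```text
time: 6.28
tool_pos: [0.575, 0.0559, 0.0977]
tcp_rot: [-0.33, 2.509, 0.057]
wrist_force: [0.2, 1.1, 0.8]
width: 0.324
grip_force: 0.8
```

```bash
python3 st.py
```

```text
t 6.2833 F tool [-0.8  1.  -0.4] w 27.500237668124726 0.8158239908516407
hub pos [-69.8  -6.1  39.9] r 0.07005864553996251 theta 0.7880743919959987
tool theta 0.7539505290151376
```

>>> play_rows:
  commands:
    - [0, -0.07, 0, 0, 0, -0.01]
    - [0, -0.07, 0, 0, 0, -0.01]
    - [0, 0, 0, 0, 0, 0]

```text
time: 6.53
tool_pos: [0.5754, 0.0545, 0.0977]
tcp_rot: [-0.355, 2.505, 0.049]
wrist_force: [0.4, 2.0, 1.0]
width: 0.322
grip_force: 1.0
```

```bash
python3 st.py;  python3 - <<'E'
from h import *
import cv2
cv2.imwrite("pics/w3.png",optics.read_camera("wrist")[:,:,::-1])
E
```

```text
t 6.5333 F tool [-1.4  1.8 -0.3] w 27.35157488748437 0.9614553675055504
hub pos [-69.7  -7.5  39.9] r 0.07008961119202485 theta 0.807884045842171
tool theta 0.7740920539157501
```

View pics/w3.png

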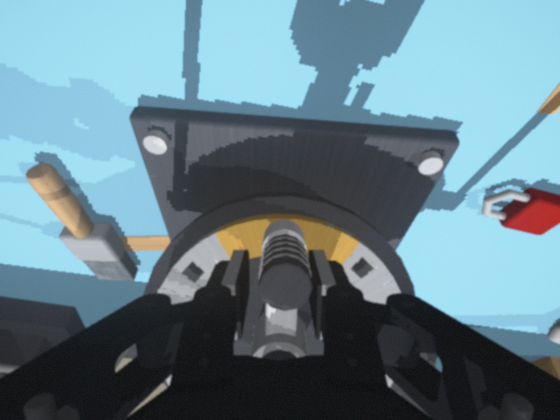

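The knob at (286,285) sits against the right-hand pushing pad, over the brass shoe. I'll keep pushing gently and watch the force.

>>> play_rows:
  commands:
    - [0, -0.07, 0, 0, 0, -0.01]
    - [0, -0.07, 0, 0, 0, -0.01]
    - [0, 0, 0, 0, 0, 0]

```text
time: 6.83
tool_pos: [0.5756, 0.0538, 0.0978]
tcp_rot: [-0.381, 2.502, 0.043]
wrist_force: [0.5, 6.0, 0.6]
width: 0.32
grip_force: 2.8
```

```bash
python3 st.py
```

```text
t 6.8333 F tool [-2.3  5.6  0.5] w 27.210347892721117 2.8240466862916946
hub pos [-69.6  -8.2  40. ] r 0.0700547780852974 theta 0.8187724994428764
tool theta 0.7942010784375637
```

>>> play_rows:
  commands:
    - [0, -0.07, 0, 0, 0, -0.01]
    - [0, -0.07, 0, 0, 0, -0.01]
    - [0, 0, 0, 0, 0, 0]

```text
time: 7.08
tool_pos: [0.5759, 0.0535, 0.098]
tcp_rot: [-0.407, 2.498, 0.037]
wrist_force: [1.4, 11.2, 0.9]
width: 0.318
grip_force: 5.2
```

```bash
python3 st.py
```

```text
t 7.0833 F tool [-4.7 10.2  1.4] w 27.032462493355215 5.170818865299225
hub pos [-69.4  -8.6  40. ] r 0.06989415992735044 theta 0.8244587581404406
tool theta 0.8141592727785185
```

The force rose to 10 N and motion stopped dead at about 0.76 rad, so the pin is in the hole. I'll unload it, open the gripper and retreat along the normal.

>>> play_rows:
  commands:
    - [0, 0.2, 0, 0, 0, 0]
    - [0, 0.2, 0, 0, 0, 0]
    - [0, 0.1, 0, 0, 0, 0]
    - [0, 0, 0, 0, 0, 0]
    - [0, 0, 0, 0, 0, 0]
  grip: 0.45

```text
time: 7.5
tool_pos: [0.5745, 0.0564, 0.0973]
tcp_rot: [-0.404, 2.498, 0.033]
wrist_force: [-0.1, 0.2, 0.1]
width: 0.552
grip_force: 0.0
```

```bash
python3 st.py
```

```text
t 7.5 F tool [-0.1  0.2 -0.1] w 46.89239545074382 0.0
hub pos [-70.3  -5.5  39.9] r 0.0705094496256364 theta 0.7783983450228744
tool theta 0.8135806646906887
```

>>> play_rows:
  commands:
    - [0, 0, -1, 0, 0, 0]
    - [0, 0, -2, 0, 0, 0]
    - [0, 0, -3, 0, 0, 0]
    - [0, 0, -3, 0, 0, 0]
    - [0, 0, -3, 0, 0, 0]

```text
time: 7.92
tool_pos: [0.506, 0.0424, 0.196]
tcp_rot: [-0.404, 2.499, 0.033]
wrist_force: [1.5, 0.1, 0.3]
width: 0.549
grip_force: 0.0
```

>>> play_rows:
  commands:
    - [0, 0, -2, 0, 0, 0]
    - [0, 0, 0, 0, 0, 0]

```text
time: 8.08
tool_pos: [0.4971, 0.0397, 0.2174]
tcp_rot: [-0.403, 2.489, 0.03]
wrist_force: [0.5, -0.5, 0.3]
width: 0.554
grip_force: 0.0
```

```bash
python3 st.py; python3 - <<'E'
from h import *
import cv2
i=optics.camera_info("wrist"); im=optics.read_camera("wrist")[:,:,::-1]; sc=optics.read_camera("scene")[:,:,::-1]; I=optics.camera_info("scene")
R,t=hubT(P);f=np.pi-P[3]
for th in(.72,.76):
  for d in(0,.008): print(th,d,"wrist top",proj(i,R@pol(.07,f+th,.062+d)+t).round(1),"knob base",proj(i,R@pol(.07,f+th,.026+d)+t).round(1),"scene",proj(I,R@pol(.07,f+th,.062+d)+t).round(1))
a=cv2.resize(im[120:320,180:380],(600,600),interpolation=cv2.INTER_CUBIC)
b=cv2.resize(sc[240:290,225:290],None,fx=3,fy=3,interpolation=cv2.INTER_CUBIC)
o=np.zeros((600,800,3),np.uint8);o[:,:600]=a;o[:150,605:800]=b;cv2.imwrite("pics/f.png",o)
E
```

```text
t 8.0833 F tool [-0.3 -0.7 -0. ] w 47.10526344343747 0.0
hub pos [-66.3  -5.7 183.6] r 0.06653298501740118 theta 0.7861528110170894
tool theta 0.814349012799354
0.72 0 wrist top [283.4 199.5] knob base [283.1 190.5] scene [272.2 240.3]
0.72 0.008 wrist top [283.5 201.9] knob base [283.2 192.3] scene [273.3 238. ]
0.76 0 wrist top [280.  199.3] knob base [280.1 190.3] scene [271.4 239.7]
0.76 0.008 wrist top [280.  201.6] knob base [280.1 192.1] scene [272.5 237.4]
```

View pics/f.png

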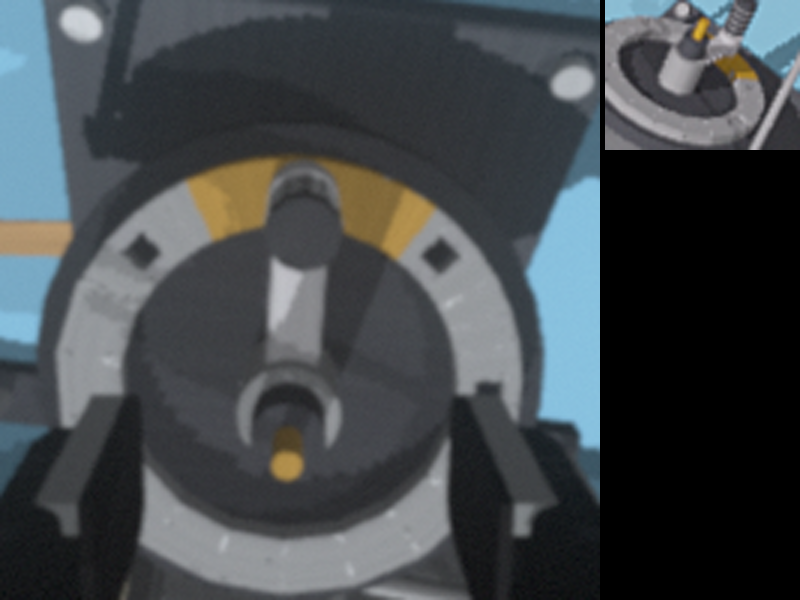

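The knob, with its top at crop (303,235) or image (281,198), sits mid-shoe where the home prediction puts it. I'll take one closer look at the knob-to-boss gap in the scene camera, comparing before and after.

```bash
python3 - <<'E'
from h import *
import cv2
sc=optics.read_camera("scene")[:,:,::-1]; o=cv2.imread("pics/scene0.png")
c=lambda m,x,y:cv2.resize(m[y:y+40,x:x+28],None,fx=14,fy=14,interpolation=cv2.INTER_CUBIC)
cv2.imwrite("pics/g.png",np.hstack([c(o,266,243),c(sc,256,232)]))
E
```

```text
(no output)
```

View pics/g.png

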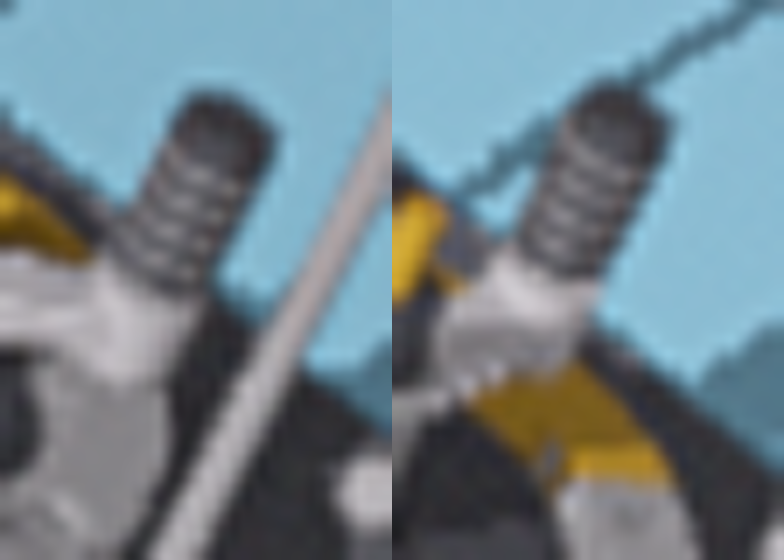

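The left half (start) and the right half (now) show the same knob-to-boss relation with no gap, and the boss is over the brass. The pin is home, so I'm handing in.

```bash
python3 -c "
from workcell import order
print(order.finish_job())"
```

```text
the job is handed in; nothing more can be done
None
```

I swung the index arm to the brass-shoe hole at about 0.76 rad; the last camera views show the pin home there, the gripper is clear, and I handed the job in (no verdict came back).

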